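# Make up the tea kit and the taco kit

### The arm

A 7-joint arm with a two-finger parallel gripper is mounted at the origin on a cart in front of the work surface, level with it; the furniture and walls round the work are solid. World frame = base frame: x ahead of the robot, y to its left, z up, the work surface at z = 0. Lengths are in m, angles in degrees, forces in N, time in s.
With the tool pointing down it reaches from about 0.425 to 0.875 m from the base axis. Payload 8.4 kg.
Tool frame: the origin (TCP) lies on the centre line of the jaws, within the pads' length; the fingertips stand 19 mm ahead of it and the grasp point (between the pads) is the TCP; z points along the fingers, y is the line along which they close (so a half turn about z gives the same grasp; the last joint's range is limited). The gripper opens to 87 mm and grips with 3 to 60 N. Pads are 19 mm wide; open, the fingers measure 117 mm over their backs; the gripper's body (75 mm by 190 mm) begins 51 mm behind the grasp point.
Start: joints at [-71.574, 19.091, 2.286, 83.961, -0.768, 76.965, -3.352], TCP at [0.266, 0.593, 0.242] pointing down, gripper open.
Joint ranges: [-147.57, 147.57], [-21.85, 119.76], [-74.77, 79.35], [14.55, 137.4], [-85.83, 265.84], [4.83, 119.75], [-152.11, 152.11]. Speed limits (degrees/s): [127.2, 127.2, 159.86, 159.86, 180, 180, 180].

### API

Orientations are given as [roll, pitch, yaw] about the fixed x, y, z axes, in that order (R = Rz(yaw) Ry(pitch) Rx(roll)).
In Python, from bench import monitor, imaging, workorder gives the robot as it stands.
- The arm moves only by the tool drive_tool, never from a script. Its argument "series" is a list of rows, each a list of 7 numbers: the shift along the world's x, y, z normalised to -1 to 1, where 1 is 30 mm, then the turn, a rotation vector about the world's x, y, z normalised to -1 to 1, where 1 is pi rad, then the closure, from 0 (fully open) to 1 (shut). In form: [[dx, dy, dz, wx, wy, wz, grip], ...]. A call has 1 to 12 rows; each row shifts and turns the commanded pose from where the row before left it; what a row does not reach is not made up. A row lasts 1/8 s, in which the tool goes at most 62.5 mm and 10.7 degrees, less where a joint would pass 70% of its speed; a pose out of reach is approached as far as the arm can. A call with a number of a shift or a turn outside -1 to 1 is refused whole. A call with a gripper value outside its range is refused whole. The fingers move at their own pace and stop on an object; "force" is the grip in N (left out, the last holds). Time passes only in rows, so rows that do not move let the fingers close. It gives the time, the measured TCP pose, the force, the opening and the grip force at its end, in the units of the state.
- monitor.get_state(): the state, without advancing time (a new reading comes with each control period).
- imaging.read_camera(name): name is "side" or "top"; returns (picture, depth): 400x640x3 uint8, red, green, blue; 400x640 float32, m along the optical axis (not along the pixel's ray), 0 where there is no reading.
- imaging.camera_model(name): a dict with "camera_matrix" (3x3 intrinsics, pixels), "R" (3x3) and "t" (3): a world point X has camera coordinates R X + t. Camera axes: x right, y down, z forward; pixel columns grow to the right and rows downward; lengths in m; the calibration is good to about 2 mm. A picture is of the moment at which its call begins. camera_model takes no time and is no camera call.
- workorder.finish_job(): hands the job in; it is judged then, once.
The state is a dict: "time_s": time; "joint_positions": joint angles; "qvel": joint speeds; "tau": joint torques, N m; "tool_pos": TCP position; "ee_rot": TCP orientation; "force": force on the tool from outside, world axes, zero at the start; "moment": the same for the moment, N m; "finger_gap": finger opening in m; "grasp_force": force on a finger pad.
Only numpy, scipy, OpenCV 4.12 (cv2) and the standard library are available. Lean on these libraries where they do the work, as an engineer would, in place of code of your own. Each camera call takes 0.05 s, during which the arm holds its last target. There are 200 camera calls.

### The job

Make up two kits from the stock on the worktop: the lemon and the honey jar go into the two-cell wooden tray, one in each cell, and the lime, the salt shaker and the green-capped spice jar go into the three-cell tray, one in each cell, with the lime in the middle between the other two. The jar, shaker and spice jar must stand upright on the tray floor; leave the tin and the cup where they are.

Things in the scene. Friction and masses are not known exactly. Their poses are not given: they have to be found in the camera images.
- two_tray: fixed shallow light-wood tray, two cells in a row along its x; outside 194 x 96 mm, 18 mm high; walls and dividers 6 mm thick, cell floor 5 mm above the worktop; cells 88 x 84 mm inside, 13 mm deep, centres at x = -47 and +47 mm, y = 0. Origin: centre of the underside; z up; x points within 9 degrees of straight away from the robot; stands left or right of the stock
- three_tray: fixed shallow light-wood tray, three cells in a row along its x; outside 252 x 96 mm, 18 mm high; walls and dividers 6 mm thick, cell floor 5 mm above the worktop; cells 76 x 84 mm inside, 13 mm deep, centres at x = -82, 0 and +82 mm, y = 0. Origin: centre of the underside; z up; x points within 9 degrees of straight away from the robot; stands left or right of the stock
- lemon_center (a point): centre of the yellow lemon: 71 mm long (its own x axis at the start), 53 mm across (y), 51 mm high, 85 g; the point lies 25.5 mm above its underside. Lies in the front row of the stock, long axis within 35 degrees of the robot's x
- lime_center (a point): centre of the green lime: nearly round, 53 mm (own x) x 46 mm (own y) x 48 mm high, 52 g; the point lies 24 mm above its underside. Lies in the front row of the stock
- honey: squat glass jar of honey with a white lid: 58 x 62 mm, nearly round, 99 mm high, 0.44 kg; lid 57 mm across from 88 mm up; origin: centre of its underside, z up. Stands in the back row of the stock.
- salt: salt shaker, clear with a grey domed top: round, 44 mm across up to 74 mm height, top 34 mm across up to 90 mm; 0.1 kg; origin: centre of its underside, z up. Stands in the back row of the stock.
- spice: tall clear spice jar with a green screw cap: round, 44 mm across, cap 45 mm across from 85 to 106 mm height; 0.11 kg; origin: centre of its underside, z up. Stands in the back row of the stock.
- tin: bystander: short wide food tin, 75 mm across, 58 mm high, loose, in the front row of the stock; not part of a kit; origin: centre of its underside
- cup: bystander: small dark grey cup with a brass-coloured handle (own -y, roughly away from the robot), 60 mm across, 81 mm with the handle, 63 mm high, loose, in the back row; not part of a kit; origin: centre of its underside
There are look-alikes about, which are no part of the job. Leave any blue or purple look-alike of the salt alone.

How it is judged (in metres and radians):
At the end, for the whole second after the job is handed in: Honey and lemon in separate cells of the two-cell tray; lime in the middle cell of the three-cell tray, salt and spice in its two ends: each on the cell floor within 22 mm (fruit 30 mm) of its centre, jars tilted under 7 degrees, all at rest; tin and cup moved under 25 mm ((x of honey in the frame of two_tray between 0.025 and 0.069 m or x of honey in the frame of two_tray between -0.069 and -0.025 m) and y of honey in the frame of two_tray between -0.026 and 0.026 m and z of honey in the frame of two_tray between 0 and 0.01 m and angle between each of honey, salt, spice's own z axis and vertical below 0.12 rad and linear speed of each of honey, salt, spice below 0.02 m/s and (x of salt in the frame of three_tray between 0.06 and 0.104 m or x of salt in the frame of three_tray between -0.104 and -0.06 m) and y of salt in the frame of three_tray between -0.026 and 0.026 m and z of salt in the frame of three_tray between 0 and 0.01 m and (x of spice in the frame of three_tray between 0.06 and 0.104 m or x of spice in the frame of three_tray between -0.104 and -0.06 m) and y of spice in the frame of three_tray between -0.026 and 0.026 m and z of spice in the frame of three_tray between 0 and 0.01 m and (x of lemon_center in the frame of two_tray between 0.021 and 0.073 m or x of lemon_center in the frame of two_tray between -0.073 and -0.021 m) and y of lemon_center in the frame of two_tray between -0.03 and 0.03 m and z of lemon_center in the frame of two_tray between 0.02 and 0.045 m and x of lime_center in the frame of three_tray between -0.024 and 0.024 m and y of lime_center in the frame of three_tray between -0.03 and 0.03 m and z of lime_center in the frame of three_tray between 0.018 and 0.04 m and horizontal distance between salt and spice above 0.1 m and horizontal distance between honey and lemon_center above 0.055 m and distance of each of tin, cup from where it was at the start of the episode below 0.025 m); the robot touches nothing.
It fails at once if the tin or the cup is pushed away or picked up (distance of any of tin, cup from where it was at the start of the episode above 0.04 m).
It also fails if it takes over 134 s, if anything falls off the work surface, if the arm or the gripper's body presses on something with over 40 N, if the wrist force passes 120 N, or if a joint passes its speed limit or range.

## Working session

There is one attempt and no reset: what is moved stays moved. The work goes in short steps, Python scripts to look and compute and a tool call to move; the robot and the scene stay as the last step left them, time stands still between calls to the robot, and variables do not carry over. Pictures are saved under pics/ and viewed, at most 14 in all, crops included, and the job is handed in when it is done.

Besides the shell and the picture viewer there is one more tool, called after "Request:" by a JSON object that holds its "api" and its "payload". drive_tool: Moves the arm, as the interface text tells. Scaled input: -1 to 1 covers 30 mm each way for a shift and pi rad each way for a turn. Its arguments: {"type":"object","properties":{"series":{"type":"array"},"force":{"type":"number"}},"required":["series"]}

```bash
ls; mkdir -p pics; cat > h.py <<'E'
import numpy as np, cv2
from bench import monitor, imaging, workorder
def cam(n):
    m=imaging.camera_model(n); return np.array(m["camera_matrix"]),np.array(m["R"]),np.array(m["t"])
def ray(n,u,v,z):
    K,R,t=cam(n); d=R.T@np.linalg.solve(K,[u,v,1]); c=-R.T@t
    return c+d*(z-c[2])/d[2]
def cloud(n,depth):
    K,R,t=cam(n); v,u=np.mgrid[0:400,0:640]
    p=np.stack([(u-K[0,2])/K[0,0]*depth,(v-K[1,2])/K[1,1]*depth,depth],-1)
    return (p-t)@R
def snap(n,f):
    p,d=imaging.read_camera(n); cv2.imwrite(f,p[:,:,::-1]); np.savez(f[:-4]+'.npz',p=p,d=d); return p,d
E
python3 - <<'E'
from h import *
for n in('top','side'):
    p,d=snap(n,f'pics/{n}0.png'); K,R,t=cam(n); print(n,K.round(1).tolist(),(-R.T@t).round(3),R[2].round(2),(d==0).mean())
s=monitor.get_state(); print({k:np.round(v,3).tolist() for k,v in s.items()})
E
```

```text
pics
top [[391.7, 0.0, 314.3], [0.0, 391.7, 197.7], [0.0, 0.0, 1.0]] [0.375 0.025 0.986] [ 0.19 -0.01 -0.98] 0.00378515625
side [[372.8, 0.0, 313.6], [0.0, 372.8, 203.2], [0.0, 0.0, 1.0]] [ 0.089 -0.053  0.757] [ 0.56  0.08 -0.83] 0.00409375
{'time_s': 0.1, 'joint_positions': [-71.574, 19.127, 2.285, 84.005, -0.767, 76.964, -3.353], 'qvel': [0.002, -0.149, 0.023, -0.092, -0.036, 0.041, 0.023], 'tau': [0.003, -65.78, 1.339, -40.471, -0.06, 0.041, 0.0], 'tool_pos': [0.265, 0.593, 0.241], 'ee_rot': [-179.918, 0.007, 155.889], 'force': [-0.136, 0.068, 0.719], 'moment': [-0.002, -0.003, 0.035], 'grasp_force': 0.0, 'finger_gap': 0.087}
```

View both.

View pics/top0.png

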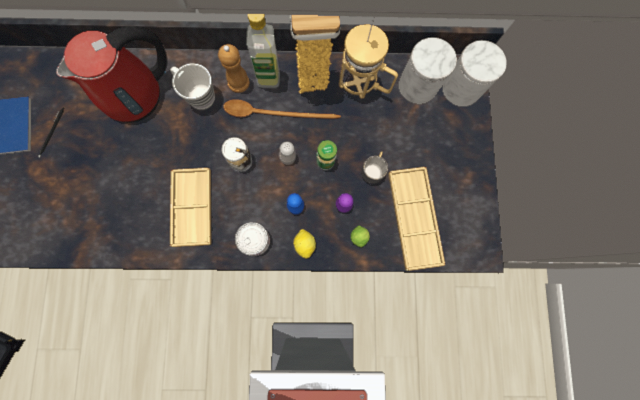

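View pics/side0.png

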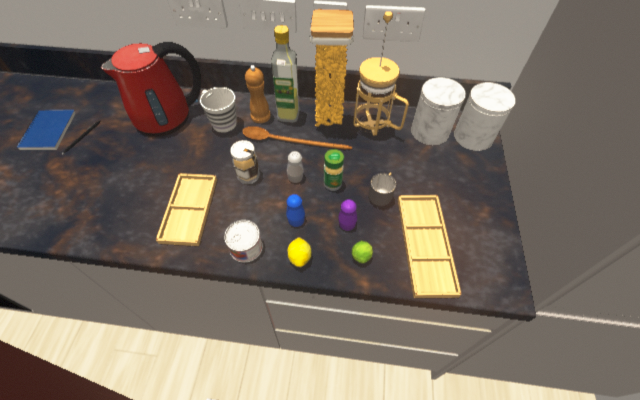

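Top view: two-cell tray (190,207), three-cell tray (416,218), honey (236,152), grey-topped salt (287,152), green-capped spice (327,155), cup (375,170), tin (252,239), lemon (304,243), lime (360,236). Salt candidates: grey (287,152), blue (295,203), purple (345,203). Only the grey-domed one in the back row fits the description. I'll confirm it in a crop while measuring.

```bash
python3 - <<'E'
from h import *
def fit(n,lo,hi,c,r,p,d):
    P=cloud(n,d); m=(d>0)&(P[...,2]>lo)&(P[...,2]<hi)&(np.hypot(P[...,0]-c[0],P[...,1]-c[1])<r); return P[m],m
D={n:np.load(f'pics/{n}0.npz') for n in('top','side')}
# objects: approximate via pixel in top at z=0.05
obj=dict(honey=(236,148,.099),salt=(287,147,.09),spice=(327,148,.106),cup=(375,165,.063),tin=(252,239,.058),lemon=(304,243,.051),lime=(360,236,.048),blue=(294,200,.09),purple=(345,200,.09))
for k,(u,v,h) in obj.items():
    c=ray('top',u,v,h)
    for n in D:
        d=D[n]['d']; A,_=fit(n,h-.02 if k not in('lemon','lime') else .012,h+.03,c,.045,None,d)
        if len(A): 
            r=cv2.minAreaRect((A[:,:2]*1000).astype(np.float32)); top=A[A[:,2]>A[:,2].max()-.006]
            print(k,n,len(A),'rect',np.round(r[0]),np.round(r[1]),round(r[2]),'zmax',A[:,2].max().round(3),'topmean',(1000*top[:,:2].mean(0)).round())
for k,(u,v) in dict(two=(190,207),three=(416,218)).items():
    c=ray('top',u,v,.01)
    for n in D:
        p=D[n]['p'].copy(); hsv=cv2.cvtColor(p,cv2.COLOR_RGB2HSV); P=cloud(n,D[n]['d'])
        m=(hsv[...,0]>10)&(hsv[...,0]<30)&(hsv[...,1]>60)&(hsv[...,2]>110)&(np.hypot(P[...,0]-c[0],P[...,1]-c[1])<.16)&(P[...,2]<.03)&(P[...,2]>-.01)
        A=P[m&(P[...,2]>.012)]; r=cv2.minAreaRect((P[m][:,:2]*1000).astype(np.float32)); r2=cv2.minAreaRect((A[:,:2]*1000).astype(np.float32))
        print(k,n,m.sum(),[np.round(x,1) for x in r],[np.round(x,1) for x in r2], np.percentile(P[m][:,2],[5,50,95]).round(3))
big=cv2.resize(D['side']['p'][130:280,215:415,::-1],None,fx=4,fy=4,interpolation=cv2.INTER_CUBIC); cv2.imwrite('pics/crop0.png',big)
E
```

```text
honey top 474 rect [666. 201.] [55. 55.] 14 zmax 0.105 topmean [666. 201.]
honey side 424 rect [664. 203.] [55. 56.] 65 zmax 0.101 topmean [664. 203.]
salt top 161 rect [675.  79.] [30. 32.] 7 zmax 0.093 topmean [675.  78.]
salt side 149 rect [670.  79.] [27. 32.] 1 zmax 0.09 topmean [672.  80.]
spice top 315 rect [665. -18.] [43. 44.] 65 zmax 0.111 topmean [667. -18.]
spice side 317 rect [665. -16.] [45. 44.] 10 zmax 0.108 topmean [664. -16.]
cup top 206 rect [ 638. -142.] [59. 70.] 33 zmax 0.066 topmean [ 636. -140.]
cup side 306 rect [ 639. -135.] [69. 59.] 12 zmax 0.065 topmean [ 635. -137.]
tin top 809 rect [459. 158.] [73. 74.] 2 zmax 0.062 topmean [460. 158.]
tin side 956 rect [459. 160.] [74. 74.] 45 zmax 0.059 topmean [460. 161.]
lemon top 451 rect [451.  34.] [55. 56.] 56 zmax 0.055 topmean [450.  32.]
lemon side 520 rect [449.  33.] [51. 57.] 61 zmax 0.052 topmean [448.  34.]
lime top 294 rect [ 470. -102.] [43. 45.] 45 zmax 0.052 topmean [ 471. -103.]
lime side 363 rect [ 469. -102.] [44. 45.] 57 zmax 0.048 topmean [ 470. -101.]
blue top 169 rect [548.  58.] [32. 33.] 42 
[... 212 characters left out ...]
 [30. 31.] 6 zmax 0.09 topmean [548. -61.]
two top 3124 [array([526.7, 322.3]), array([237. , 105.7]), np.float64(4.7)] [array([542.3, 320. ]), array([195. ,  97.6]), np.float64(4.1)] [0.003 0.007 0.02 ]
two side 3076 [array([525.2, 288. ]), array([264.4, 191.4]), np.float64(2.5)] [array([543. , 281.5]), array([197.6, 178.1]), np.float64(2.9)] [0.001 0.004 0.017]
three top 3986 [array([ 523.3, -250.1]), array([260.1, 104.6]), np.float64(8.3)] [array([ 521.3, -246.5]), array([252.3,  96.9]), np.float64(8.2)] [0.003 0.007 0.02 ]
three side 4745 [array([ 530.1, -248.5]), array([270.8, 107.2]), np.float64(8.5)] [array([ 519.9, -245.1]), array([251.4,  97.1]), np.float64(8.2)] [0.001 0.005 0.018]
```

View pics/crop0.png

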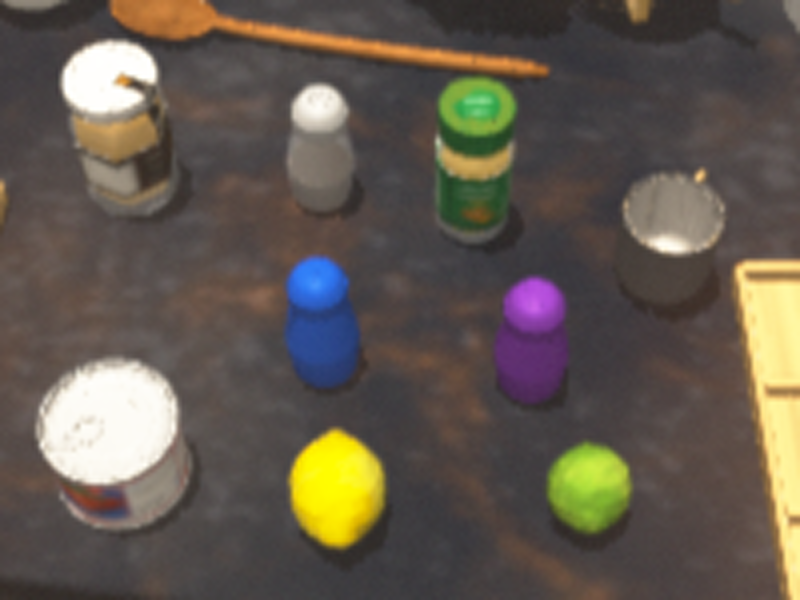

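Crop: grey-domed clear shaker at crop (320,145), so that is the salt; blue and purple ones are the look-alikes. Next, the lemon's axis by colour mask.

```bash
python3 - <<'E'
from h import *
for n in('top','side'):
    D=np.load(f'pics/{n}0.npz'); hsv=cv2.cvtColor(D['p'],cv2.COLOR_RGB2HSV)
    u0,v0=(304,243) if n=='top' else (300,251)
    m=((hsv[...,0]>22)&(hsv[...,0]<34)&(hsv[...,1]>150)&(hsv[...,2]>60)).astype(np.uint8)
    k=np.zeros_like(m); k[v0-30:v0+30,u0-30:u0+30]=1; m*=k
    c=max(cv2.findContours(m,0,1)[0],key=cv2.contourArea)
    W=np.array([ray(n,*q[0],.0255)[:2]*1000 for q in c],np.float32)
    print(n,cv2.fitEllipse(W),cv2.minAreaRect(W))
    q=W-W.mean(0); far=W[np.hypot(*q.T).argsort()[-5:]]; print(far.round())
E
```

```text
top ((450.790771484375, 33.4443244934082), (48.904571533203125, 65.95576477050781), 100.76213073730469) ((450.2918701171875, 33.53877639770508), (57.52080535888672, 55.8931884765625), 52.259376525878906)
[[418.  24.]
 [483.  44.]
 [486.  37.]
 [486.  39.]
 [486.  42.]]
side ((451.34857177734375, 34.81705093383789), (49.45774459838867, 68.27426147460938), 102.19952392578125) ((451.22406005859375, 35.400001525878906), (57.92438507080078, 58.651039123535156), 55.69898986816406)
[[485.  35.]
 [484.  44.]
 [484.  46.]
 [487.  40.]
 [487.  42.]]
```

Request:
{"api": "drive_tool", "payload": {"series": [[0.33,-1,-0.1,0,0,0,0],[0.33,-1,-0.1,0,0,0.04,0],[0.33,-1,-0.1,0,0,0.04,0],[0.33,-1,-0.1,0,0,0.04,0],[0.33,-1,-0.1,0,0,0.04,0],[0.33,-1,-0.1,0,0,0,0],[0.33,-1,-0.1,0,0,0,0],[0.33,-1,-0.1,0,0,0,0],[0.33,-1,-0.1,0,0,0,0],[0.33,-1,-0.1,0,0,0,0]], "force": 12}}

```text
time_s: 1.35
tool_pos: [0.3646, 0.2921, 0.2112]
ee_rot: [-180.0, -0.0, -175.3]
force: [0.2, 0.2, -0.2]
finger_gap: 0.0867
grasp_force: 0.0
```

Request:
{"api": "drive_tool", "payload": {"series": [[0.5,-0.86,-0.3,0,0,0.04,0],[0.5,-0.86,-0.3,0,0,0,0],[0.5,-0.86,-0.3,0,0,0,0],[0.4,-0.86,-0.3,0,0,0,0],[0.3,-0.86,-0.3,0,0,0,0],[0.2,-0.86,-0.3,0,0,0,0],[0.2,-0.86,-0.3,0,0,0,0],[0.1,-0.86,-0.3,0,0,0,0],[0.1,-0.86,-0.3,0,0,0,0],[0.08,-0.86,-0.33,0,0,0,0],[0,0,0,0,0,0,0]]}}

```text
time_s: 2.72
tool_pos: [0.4503, 0.0334, 0.1199]
ee_rot: [-180.0, -0.1, -168.3]
force: [0.1, 0.2, 1.2]
finger_gap: 0.0871
grasp_force: 0.0
```

Request:
{"api": "drive_tool", "payload": {"series": [[0,0,-0.8,0,0,0,0],[0,0,-0.8,0,0,0,0],[0,0,-0.7,0,0,0,0],[0,0,-0.5,0,0,0,0],[0,0,0,0,0,0,1],[0,0,0,0,0,0,1],[0,0,0,0,0,0,1],[0,0,0,0,0,0,1],[0,0,0,0,0,0,1]], "force": 12}}

```text
time_s: 3.85
tool_pos: [0.4513, 0.0353, 0.0371]
ee_rot: [180.0, 0.0, -168.1]
force: [0.2, 0.4, 3.2]
finger_gap: 0.0509
grasp_force: 12.0
```

Request:
{"api": "drive_tool", "payload": {"series": [[0,0,0.8,0,0,0,1],[0,0,1,0,0,0,1],[0,0,1,0,0,0,1],[0,0.6,0.5,0,0,0,1],[0.2,1,0,0,0,0,1],[0.2,1,0,0,0,0,1],[0.2,1,0,0,0,0,1],[0.2,1,0,0,0,0,1],[0.2,1,0,0,0,0,1],[0.2,1,0,0,0,0,1],[0.2,1,0,0,0,0,1],[0.1,1,0,0,0,0,1]]}}

```text
time_s: 5.35
tool_pos: [0.496, 0.2941, 0.1354]
ee_rot: [-180.0, -0.0, -168.1]
force: [0.9, 0.7, -1.2]
finger_gap: 0.0509
grasp_force: 12.0
```

Request:
{"api": "drive_tool", "payload": {"series": [[0,0.8,-0.3,0,0,0,1],[0,0,-0.7,0,0,0,1],[0,0,0,0,0,0,1]]}}

```text
time_s: 5.72
tool_pos: [0.4946, 0.3165, 0.1035]
ee_rot: [-179.9, -0.2, -168.1]
force: [-0.1, -0.2, -0.5]
finger_gap: 0.051
grasp_force: 12.0
```

Request:
{"api": "drive_tool", "payload": {"series": [[0,0,-0.7,0,0,0,1],[0,0,-0.7,0,0,0,1],[0,0,-0.4,0,0,0,1],[0,0,-0.25,0,0,0,1],[0,0,0,0,0,0,1]]}}

```text
time_s: 6.35
tool_pos: [0.4959, 0.3171, 0.0441]
ee_rot: [-180.0, -0.0, -168.1]
force: [0.1, 0.2, 0.5]
finger_gap: 0.0507
grasp_force: 12.0
```

Request:
{"api": "drive_tool", "payload": {"series": [[0,0,-0.06,0,0,0,1],[0,0,0,0,0,0,0.3],[0,0,0,0,0,0,0.2],[0,0,0,0,0,0,0],[0,0,0.5,0,0,0,0],[0,0,1,0,0,0,0],[0,0,1,0,0,0,0],[0,-0.3,0.8,0,0,0,0],[0,-1,0,0,0,-0.02,0],[-0.1,-1,0,0,0,0,0],[-0.1,-1,0,0,0,0,0],[-0.1,-1,0,0,0,0,0]]}}

```text
time_s: 7.85
tool_pos: [0.4871, 0.1873, 0.1425]
ee_rot: [180.0, 0.1, -171.7]
force: [-0.3, -1.1, 0.3]
finger_gap: 0.0868
grasp_force: 0.0
```

```bash
python3 - <<'E'
from h import *
p,d=snap('side','pics/side1.png'); P=cloud('side',d); hsv=cv2.cvtColor(p,cv2.COLOR_RGB2HSV)
m=(d>0)&(hsv[...,0]>22)&(hsv[...,0]<34)&(hsv[...,1]>150)&(np.hypot(P[...,0]-.496,P[...,1]-.317)<.05)&(P[...,2]>.025)
A=P[m]; print(len(A),cv2.minAreaRect((A[:,:2]*1000).astype(np.float32)),A[:,2].max())
cv2.imwrite('pics/crop1.png',cv2.resize(p[130:280,130:330,::-1],None,fx=3,fy=3))
E
```

```text
467 ((493.71563720703125, 314.0030517578125), (48.88078308105469, 61.208465576171875), 69.5330810546875) 0.05773557265850373
```

View pics/crop1.png

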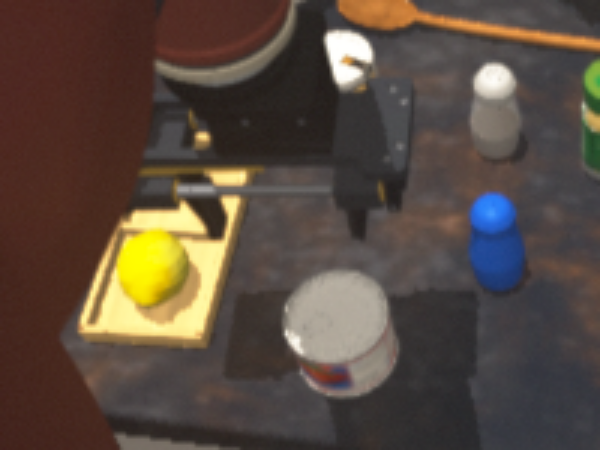

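The lemon rests in the near cell (crop 150,268), about 4 mm off its centre, at the right height. On to the lime.

Request:
{"api": "drive_tool", "payload": {"series": [[-0.05,-0.95,0,0,0,0,0],[-0.05,-0.95,0,0,0,0,0],[-0.05,-0.95,0,0,0,0,0],[-0.05,-0.95,0,0,0,0,0],[-0.05,-0.95,0,0,0,0,0],[-0.05,-0.95,0,0,0,0,0],[-0.05,-0.95,0,0,0,0,0],[-0.05,-0.95,0,0,0,0,0],[-0.05,-0.95,0,0,0,0,0],[-0.05,-0.95,0,0,0,0,0],[0,0,-0.5,0,0,0,0],[0,0,0,0,0,0,0]]}}

```text
time_s: 9.4
tool_pos: [0.4713, -0.0961, 0.1258]
ee_rot: [180.0, -0.1, -171.7]
force: [0.0, -0.5, 0.1]
finger_gap: 0.0867
grasp_force: 0.0
```

Request:
{"api": "drive_tool", "payload": {"series": [[0,-0.18,-0.8,0,0,0,0],[0,0,-1,0,0,0,0],[0,0,-0.8,0,0,0,0],[0,0,-0.43,0,0,0,0],[0,0,0,0,0,0,1],[0,0,0,0,0,0,1],[0,0,0,0,0,0,1],[0,0,0,0,0,0,1],[0,0,0,0,0,0,1],[0,0,0,0,0,0,1]], "force": 10}}

```text
time_s: 10.65
tool_pos: [0.4721, -0.1021, 0.0357]
ee_rot: [-180.0, 0.0, -171.7]
force: [-0.7, 1.0, 2.1]
finger_gap: 0.0445
grasp_force: 10.0
```

Request:
{"api": "drive_tool", "payload": {"series": [[0,0,0.8,0,0,0,1],[0,0,1,0,0,0,1],[0.2,-0.6,0.2,0,0,0,1],[0.3,-0.9,0,0,0,0,1],[0.3,-0.9,0,0,0,0,1],[0.3,-0.9,0,0,0,0,1],[0.3,-0.9,0,0,0,0,1],[0.22,-0.6,-0.3,0,0,0,1],[0,0,-0.6,0,0,0,1],[0,0,-0.5,0,0,0,1],[0,0,-0.3,0,0,0,1],[0,0,0,0,0,0,1]]}}

```text
time_s: 12.15
tool_pos: [0.52, -0.2453, 0.0436]
ee_rot: [180.0, -0.1, -171.7]
force: [-1.4, -0.2, -0.2]
finger_gap: 0.0445
grasp_force: 10.0
```

Request:
{"api": "drive_tool", "payload": {"series": [[0,0,-0.07,0,0,0,1],[0,0,0,0,0,0,0.4],[0,0,0,0,0,0,0.2],[0,0,0,0,0,0,0],[0,0,0.5,0,0,0,0],[0,0,1,0,0,0,0],[0,0,1,0,0,0,0],[0,0,1,0,0,0,0],[0.6,0.9,0.1,0,0,0,0],[0.6,0.9,0,0,0,0,0],[0.6,0.9,0,0,0,0,0],[0.6,0.9,0,0,0,0,0]]}}

```text
time_s: 13.65
tool_pos: [0.5932, -0.1374, 0.1516]
ee_rot: [-180.0, 0.1, -171.7]
force: [0.5, 0.2, -0.8]
finger_gap: 0.0875
grasp_force: 0.0
```

Request:
{"api": "drive_tool", "payload": {"series": [[0.6,1,0,0,0,0,0],[0.6,1,0,0,0,-0.02,0],[0.6,1,0,0,0,-0.02,0],[0.6,1,0,0,0,0,0],[0,0,0,0,0,0,0]]}}

```text
time_s: 14.28
tool_pos: [0.6657, -0.0143, 0.1509]
ee_rot: [180.0, 0.0, -178.6]
force: [-1.4, 0.2, -0.5]
finger_gap: 0.0868
grasp_force: 0.0
```

```bash
python3 - <<'E'
from h import *
p,d=snap('side','pics/side2.png'); P=cloud('side',d); hsv=cv2.cvtColor(p,cv2.COLOR_RGB2HSV)
m=(d>0)&(hsv[...,0]>34)&(hsv[...,0]<60)&(hsv[...,1]>120)&(np.hypot(P[...,0]-.52,P[...,1]+.246)<.05)&(P[...,2]>.025)
A=P[m]; print(len(A),cv2.minAreaRect((A[:,:2]*1000).astype(np.float32)),A[:,2].max())
E
```

```text
257 ((515.1315307617188, -242.5440216064453), (40.942562103271484, 35.899112701416016), 26.875904083251953) 0.053061245697231106
```

View pics/side2.png

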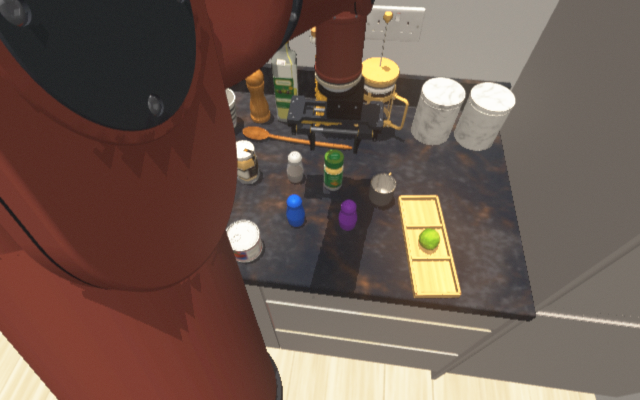

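Lime sits in the middle cell (430,239). Gripper is above the spice jar (334,168).

Request:
{"api": "drive_tool", "payload": {"series": [[0,-0.08,-0.8,0,0,0,0],[0,0,-0.8,0,0,0,0],[0,0,-0.7,0,0,0,0],[0,0,-0.4,0,0,0,0],[0,0,0,0,0,0,1],[0,0,0,0,0,0,1],[0,0,0,0,0,0,1],[0,0,0,0,0,0,1],[0,0,0,0,0,0,1],[0,0,0,0,0,0,1]], "force": 18}}

```text
time_s: 15.58
tool_pos: [0.6647, -0.0203, 0.0696]
ee_rot: [180.0, 0.0, -178.9]
force: [0.5, 1.0, 2.5]
finger_gap: 0.0453
grasp_force: 17.9
```

Request:
{"api": "drive_tool", "payload": {"series": [[0,0,0.6,0,0,0,1],[0,0,1,0,0,0,1],[0,0,1,0,0,0,1],[-0.2,-0.6,0.7,0,0,0,1],[-0.25,-0.9,0,0,0,0,1],[-0.25,-0.9,0,0,0,0,1],[-0.25,-0.9,0,0,0,0,1],[-0.25,-0.9,0,0,0,0,1],[-0.25,-0.9,0,0,0,0,1],[-0.25,-0.9,0,0,0,0,1],[-0.25,-0.8,0,0,0,0,1],[-0.15,-0.3,0,0,0,0,1]]}}

```text
time_s: 17.08
tool_pos: [0.5998, -0.2367, 0.1689]
ee_rot: [-179.9, -0.0, -179.1]
force: [0.7, 0.1, -0.4]
finger_gap: 0.0453
grasp_force: 17.9
```

Request:
{"api": "drive_tool", "payload": {"series": [[0,0,-0.8,0,0,0,1],[0,0,-0.7,0,0,0,1],[0,0,0,0,0,0,1]]}}

```text
time_s: 17.45
tool_pos: [0.6004, -0.2325, 0.1214]
ee_rot: [179.9, -0.2, -178.9]
force: [0.7, 0.3, 0.3]
finger_gap: 0.045
grasp_force: 17.9
```

Request:
{"api": "drive_tool", "payload": {"series": [[0.03,-0.03,-0.6,0,0,0,1],[0,0,-0.5,0,0,0,1],[0,0,-0.35,0,0,0,1],[0,0,0,0,0,0,1],[0,0,0,0,0,0,1]]}}

```text
time_s: 18.08
tool_pos: [0.6026, -0.2346, 0.0802]
ee_rot: [-180.0, 0.0, -178.9]
force: [0.3, 0.5, -0.8]
finger_gap: 0.0459
grasp_force: 17.9
```

Request:
{"api": "drive_tool", "payload": {"series": [[0,0,-0.08,0,0,0,1],[0,0,-0.08,0,0,0,1],[0,0,0,0,0,0,1]]}}

```text
time_s: 18.45
tool_pos: [0.6023, -0.2344, 0.0749]
ee_rot: [180.0, -0.0, -178.9]
force: [0.5, 1.0, -0.5]
finger_gap: 0.0453
grasp_force: 17.9
```

Request:
{"api": "drive_tool", "payload": {"series": [[0,0,0,0,0,0,0.4],[0,0,0,0,0,0,0.3],[0,0,0,0,0,0,0.1],[0,0,0.5,0,0,0,0],[0,0,1,0,0,0,0],[0,0,1,0,0,0,0],[0,0.3,0.8,0,0,0,0],[0.2,0.9,0,0,0,0,0],[0.23,1,0,0,0,0,0],[0.23,1,0,0,0,0,0],[0.23,1,0,0,0,0,0],[0.23,1,0,0,0,0,0]]}}

```text
time_s: 19.95
tool_pos: [0.6364, -0.0777, 0.1753]
ee_rot: [-180.0, 0.1, -178.9]
force: [-0.2, -0.3, 0.7]
finger_gap: 0.087
grasp_force: 0.0
```

Request:
{"api": "drive_tool", "payload": {"series": [[0.23,1,0,0,0,0,0],[0.23,1,0,0,0,0,0],[0.23,1,0,0,0,0,0],[0.23,1,0,0,0,0,0],[0.23,1,0,0,0,0,0],[0,0.25,0,0,0,0,0],[0,0,0,0,0,0,0]]}}

```text
time_s: 20.82
tool_pos: [0.6705, 0.0787, 0.1746]
ee_rot: [-180.0, 0.0, -178.9]
force: [0.1, -0.4, 0.9]
finger_gap: 0.0869
grasp_force: 0.0
```

```bash
python3 - <<'E'
from h import *
p,d=snap('side','pics/side3.png'); P=cloud('side',d)
for k,c,lo in(('spice',(.602,-.234),.09),('salt',(.672,.079),.07)):
    m=(d>0)&(np.hypot(P[...,0]-c[0],P[...,1]-c[1])<.035)&(P[...,2]>lo)&(P[...,2]<.12); A=P[m]
    if len(A)>5: print(k,len(A),cv2.minAreaRect((A[:,:2]*1000).astype(np.float32)),A[:,2].max())
E
```

```text
spice 383 ((602.7769165039062, -232.98532104492188), (44.506004333496094, 44.81401062011719), 83.52880859375) 0.113152749424848
salt 149 ((670.0923461914062, 78.68782806396484), (27.35004425048828, 31.491674423217773), 8.67173957824707) 0.08916890691833815
```

View pics/side3.png

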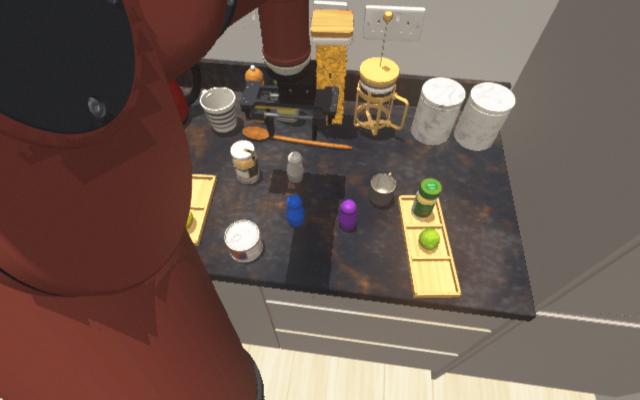

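Spice stands upright in the far cell (427,197), at the right height. Now the grey salt (295,167).

Request:
{"api": "drive_tool", "payload": {"series": [[0.04,0,-0.9,0,0,0,0],[0,0,-0.9,0,0,0,0],[0,0,-0.8,0,0,0,0],[0,0,-0.7,0,0,0,0],[0,0,-0.5,0,0,0,0],[0,0,0,0,0,0,1],[0,0,0,0,0,0,1],[0,0,0,0,0,0,1],[0,0,0,0,0,0,1],[0,0,0,0,0,0,1],[0,0,0,0,0,0,1]], "force": 18}}

```text
time_s: 22.25
tool_pos: [0.6718, 0.0794, 0.0602]
ee_rot: [180.0, 0.0, -178.9]
force: [-0.1, 0.3, 1.2]
finger_gap: 0.038
grasp_force: 17.8
```

Request:
{"api": "drive_tool", "payload": {"series": [[0,0,0.6,0,0,0,1],[0,0,1,0,0,0,1],[0,0,1,0,0,0,1],[0,0,1,0,0,0,1],[-0.3,-0.5,0.4,0,0,0,1],[-0.67,-1,0,0,0,0,1],[-0.67,-1,0,0,0,0,1],[-0.67,-1,0,0,0,0,1]]}}

```text
time_s: 23.25
tool_pos: [0.6005, -0.0283, 0.1797]
ee_rot: [-180.0, -0.1, -179.0]
force: [-0.5, -0.4, -1.3]
finger_gap: 0.0375
grasp_force: 17.6
```

Request:
{"api": "drive_tool", "payload": {"series": [[-0.67,-1,0,0,0,0,1],[-0.67,-1,0,0,0,0,1],[-0.67,-1,0,0,0,0,1],[-0.67,-1,0,0,0,0,1],[-0.67,-1,0,0,0,0,1],[-0.67,-1,0,0,0,0,1],[-0.67,-1,0,0,0,0,1],[-0.7,-0.8,0,0,0,0,1],[0,0,-0.5,0,0,0,1],[0,0,-0.7,0,0,0,1],[0,0,0,0,0,0,1]]}}

```text
time_s: 24.62
tool_pos: [0.4391, -0.2592, 0.1423]
ee_rot: [179.9, -0.2, -178.9]
force: [0.5, 1.3, -0.8]
finger_gap: 0.038
grasp_force: 17.6
```

Request:
{"api": "drive_tool", "payload": {"series": [[0,0.05,-0.8,0,0,0,1],[0,0,-0.8,0,0,0,1],[0,0,-0.5,0,0,0,1],[0,0,-0.3,0,0,0,1],[0,0,0,0,0,0,1],[0,0,0,0,0,0,1]]}}

```text
time_s: 25.38
tool_pos: [0.4411, -0.2587, 0.0727]
ee_rot: [-180.0, 0.1, -178.9]
force: [0.3, -0.3, -1.4]
finger_gap: 0.038
grasp_force: 17.6
```

Request:
{"api": "drive_tool", "payload": {"series": [[0,0,-0.1,0,0,0,1],[0,0,-0.1,0,0,0,1],[0,0,-0.04,0,0,0,1],[0,0,0,0,0,0,1]]}}

```text
time_s: 25.88
tool_pos: [0.441, -0.2584, 0.0651]
ee_rot: [180.0, 0.0, -178.9]
force: [-0.7, 1.1, 1.7]
finger_gap: 0.0383
grasp_force: 18.0
```

Request:
{"api": "drive_tool", "payload": {"series": [[0,0,0,0,0,0,0.45],[0,0,0,0,0,0,0.3],[0,0,0,0,0,0,0.1],[0,0,0.5,0,0,0,0],[0,0,1,0,0,0,0],[0,0,1,0,0,0,0],[0,0,1,0,0,0,0],[0.48,0.9,0,0,0,0,0],[0.48,1,0,0,0,0,0],[0.48,1,0,0,0,0,0],[0.48,1,0,0,0,0,0],[0.48,1,0,0,0,0,0]]}}

```text
time_s: 27.38
tool_pos: [0.5133, -0.1107, 0.171]
ee_rot: [-180.0, 0.1, -178.9]
force: [0.4, 1.1, 0.1]
finger_gap: 0.0869
grasp_force: 0.0
```

Request:
{"api": "drive_tool", "payload": {"series": [[0.48,1,0,0,0,0,0],[0.48,1,0,0,0,0,0],[0.48,1,0,0,0,0,0],[0.48,1,0,0,0,0,0],[0.48,1,0,0,0,0,0],[0.48,1,0,0,0,0,0],[0.48,1,0,0,0,0,0],[0.48,1,0,0,0,0,0],[0.48,1,0,0,0,0,0],[0.48,1,0,0,0,0,0],[0.3,0.5,0,0,0,0,0],[0,0,0,0,0,0,0]]}}

```text
time_s: 28.88
tool_pos: [0.6658, 0.2041, 0.17]
ee_rot: [-180.0, 0.0, -178.8]
force: [-0.6, -0.7, 0.1]
finger_gap: 0.0873
grasp_force: 0.0
```

```bash
python3 - <<'E'
from h import *
p,d=snap('side','pics/side4.png'); P=cloud('side',d)
for k,c,lo in(('spice',(.602,-.234),.09),('salt',(.44,-.258),.07),('honey',(.665,.202),.08)):
    m=(d>0)&(np.hypot(P[...,0]-c[0],P[...,1]-c[1])<.04)&(P[...,2]>lo)&(P[...,2]<.12); A=P[m]
    if len(A)>5: print(k,len(A),cv2.minAreaRect((A[:,:2]*1000).astype(np.float32)),A[:,2].max())
E
```

```text
spice 387 ((602.3817749023438, -233.16578674316406), (44.383853912353516, 44.99134826660156), 0.9767075777053833) 0.1128037003972651
salt 258 ((440.58697509765625, -257.7958984375), (33.272560119628906, 28.82235336303711), 76.633056640625) 0.09585534756944548
honey 417 ((663.9971313476562, 202.85464477539062), (56.10329055786133, 54.62470245361328), 10.934932708740234) 0.10075994074807472
```

View pics/side4.png

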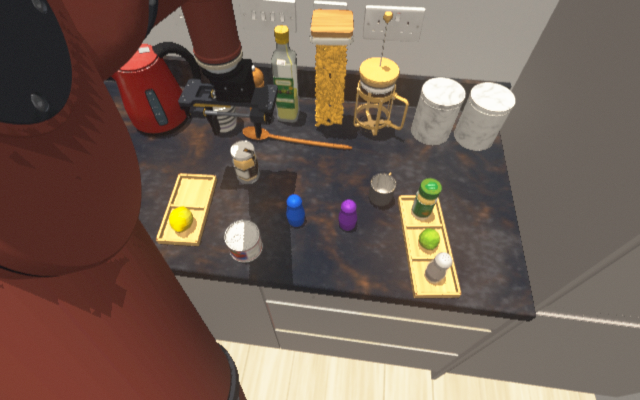

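Salt stands in the near cell (439,267); spice and lime have not moved. Gripper is above the honey (245,162).

Request:
{"api": "drive_tool", "payload": {"series": [[0,-0.04,-0.9,0,0,0,0],[0,0,-0.9,0,0,0,0],[0,0,-0.8,0,0,0,0],[0,0,-0.6,0,0,0,0],[0,0,-0.4,0,0,0,0],[0,0,0,0,0,0,1],[0,0,0,0,0,0,1],[0,0,0,0,0,0,1],[0,0,0,0,0,0,1],[0,0,0,0,0,0,1]], "force": 35}}

```text
time_s: 30.18
tool_pos: [0.6661, 0.203, 0.0626]
ee_rot: [180.0, 0.1, -178.9]
force: [0.8, 2.3, 3.9]
finger_gap: 0.056
grasp_force: 35.0
```

Request:
{"api": "drive_tool", "payload": {"series": [[0,0,0.5,0,0,0,1],[0,0,0.8,0,0,0,1],[0,0,0.7,0,0,0,1],[-0.3,0.5,0,0,0,0,1],[-0.5,0.8,0,0,0,0,1],[-0.5,0.8,0,0,0,0,1],[-0.5,0.8,0,0,0,0,1],[-0.45,0.7,0,0,0,0,1],[-0.3,0.4,0,0,0,0,1],[0,0,-0.5,0,0,0,1],[0,0,-0.5,0,0,0,1],[0,0,0,0,0,0,1]]}}

```text
time_s: 31.68
tool_pos: [0.5887, 0.3203, 0.0894]
ee_rot: [-179.8, -0.2, -179.0]
force: [-0.2, -1.3, -3.4]
finger_gap: 0.0565
grasp_force: 35.0
```

Target z about 0.0675.

Request:
{"api": "drive_tool", "payload": {"series": [[0,0.07,-0.3,0,0,0,1],[0,0,-0.25,0,0,0,1],[0,0,0,0,0,0,1],[0,0,0,0,0,0,1]]}}

```text
time_s: 32.17
tool_pos: [0.5894, 0.3245, 0.0756]
ee_rot: [180.0, 0.0, -178.9]
force: [0.6, 0.1, -4.0]
finger_gap: 0.0558
grasp_force: 35.0
```

Request:
{"api": "drive_tool", "payload": {"series": [[0,0,-0.12,0,0,0,1],[0,0,-0.12,0,0,0,1],[0,0,-0.04,0,0,0,1],[0,0,0,0,0,0,1]]}}

```text
time_s: 32.67
tool_pos: [0.5893, 0.3245, 0.0676]
ee_rot: [180.0, 0.0, -178.9]
force: [-2.8, -1.5, 4.1]
finger_gap: 0.056
grasp_force: 35.0
```

Request:
{"api": "drive_tool", "payload": {"series": [[0,0,0,0,0,0,0.3],[0,0,0,0,0,0,0.15],[0,0,0,0,0,0,0],[0,0,0.5,0,0,0,0],[0,0,1,0,0,0,0],[0,0,1,0,0,0,0],[0,0,1,0,0,0,0],[0,-0.7,0.8,0,0,0,0],[0,-1,0.5,0,0,0,0],[0,-1,0,0,0,0,0],[0,-1,0,0,0,0,0],[0,-1,0,0,0,0,0]]}}

```text
time_s: 34.17
tool_pos: [0.5888, 0.1794, 0.2109]
ee_rot: [-180.0, -0.0, -179.1]
force: [-0.5, -0.0, 0.2]
finger_gap: 0.0871
grasp_force: 0.0
```

Request:
{"api": "drive_tool", "payload": {"series": [[0,-1,0,0,0,0,0],[0,-1,0,0,0,0,0],[0,-1,0,0,0,0,0],[0,-1,0,0,0,0,0],[0,-1,0,0,0,0,0],[0,0,0,0,0,0,0],[0,0,0,0,0,0,0]]}}

```text
time_s: 35.05
tool_pos: [0.5886, 0.0326, 0.2108]
ee_rot: [180.0, -0.0, -179.0]
force: [-0.5, 0.3, 0.0]
finger_gap: 0.0871
grasp_force: 0.0
```

```bash
python3 - <<'E'
from h import *
for n in('side','top'):
    p,d=snap(n,f'pics/{n}5.png'); P=cloud(n,d)
    for k,c,lo in(('spice',(.602,-.234),.09),('salt',(.44,-.258),.07),('honey',(.589,.323),.08),('lemon',(.496,.317),.03),('lime',(.52,-.246),.03),('tin',(.46,.159),.04),('cup',(.638,-.138),.045)):
        m=(d>0)&(np.hypot(P[...,0]-c[0],P[...,1]-c[1])<.045)&(P[...,2]>lo)&(P[...,2]<.12); A=P[m]
        if len(A)>5: r=cv2.minAreaRect((A[:,:2]*1000).astype(np.float32)); print(n,k,len(A),np.round(r[0]),np.round(r[1]),A[:,2].max().round(3))
E
```

```text
side spice 384 [ 602. -233.] [44. 45.] 0.113
side salt 262 [ 441. -257.] [33. 30.] 0.096
side honey 206 [594. 308.] [49. 24.] 0.106
side lime 323 [ 516. -245.] [43. 42.] 0.054
side tin 941 [459. 160.] [74. 74.] 0.059
side cup 276 [ 636. -136.] [63. 60.] 0.064
top spice 337 [ 603. -235.] [44. 43.] 0.116
top salt 194 [ 444. -259.] [32. 33.] 0.1
top honey 541 [588. 321.] [55. 55.] 0.109
top lemon 458 [496. 316.] [56. 56.] 0.061
top lime 285 [ 519. -246.] [44. 45.] 0.057
top tin 258 [461. 182.] [26. 69.] 0.064
top cup 198 [ 639. -137.] [66. 59.] 0.068
```

View pics/top5.png

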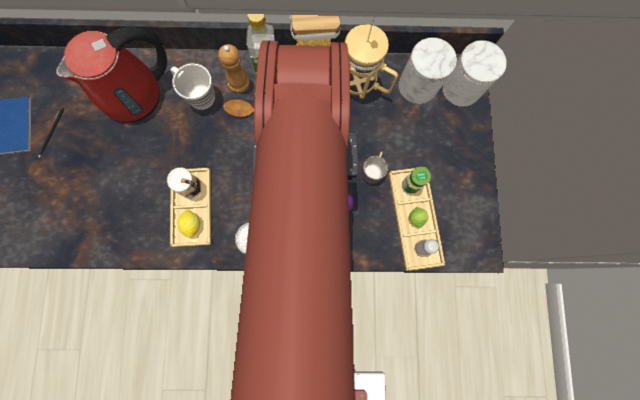

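All five items are in their cells: honey (183,183), lemon (190,223), spice (418,178), lime (418,217), salt (431,247). Heights are right, and the tin and cup have not moved.

```bash
python3 -c "
from bench import workorder; print(workorder.finish_job())"
```

```text
the job is handed in; nothing more can be done
None
```

Both kits are made up and the job is handed in at about 35 s of the 134 s allowed: by the last camera check all five items were in their correct cells at the right heights, and the tin and cup had not moved. The hand-in returned no verdict.

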